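# Back off the lens ring of a solar lantern by two full turns

### The job

The knurled lens ring of the solar lantern in the wooden cradle has just been cracked loose. Nothing needs gripping: roll a fingertip along its rim to unscrew it further, anticlockwise seen from above, until the steel bar on the ring has come round into line with the steel index mark on the lantern for the second time (two full turns from tight), then take the finger away. Leave the screwdriver, the jar and the battery pack undisturbed where they are.

Things in the scene. Friction and masses are not known exactly. Their poses are not given: they have to be found in the camera images.
- lantern: round grey lantern head, lens up, on a square wooden cradle 170 mm wide and 18 mm thick, all fixed to the bench. Origin: centre of the cradle's underside, on the bench and on the ring's upright axis; z up; its x axis points at the index mark. Its round flange is 136 mm across with its top 56 mm above the bench; keep fingertips above 60 mm there.
- ring (a joint): turn of the black knurled lens ring about its upright axis, rad, growing anticlockwise seen from above. 0 = screwed tight; starts between 0.3 and 1.5, counts on through the turns (6.28 = one full turn from tight, 12.57 = two), hard stop at 15.7. Stiff (about 0.07 N m of friction): it stays where it is left. The ring does not rise, tip or come off.
- ring_top (a point): centre of the ring's top face, on the axis, 82 mm above the bench. The ring is a cylinder 104 mm across with 30 upright round ribs, 110 mm across over the ribs, its rim reaching from 58 to 82 mm above the bench. About 6 N of inward push on the rim lets a fingertip drag it round by friction.
- ring_bar (a point): steel bar (14 mm radial x 10 mm) let into the ring's top face: its centre, 44 mm from the axis; it turns with the ring
- index_mark (a point): top of the fixed steel index mark (13 mm radial x 10 mm) on the lantern's flange just outside the ring, 62.5 mm from the axis and 59 mm above the bench; the ring's bar stands in line with it at joint values 0, 6.28, 12.57
- screwdriver: bystander: screwdriver with red handle, 190 mm long, lying on the bench; origin midway under it
- jar: bystander: closed glass jar 54 mm across, 75 mm tall, standing on the bench; origin under its centre
- battery: bystander: flat two-cell battery pack 70 x 40 x 22 mm lying on the bench; origin under its centre
There are look-alikes about, which are no part of the job. What is meant by the lantern is not green, and is the larger of those in its own colour.

How it is judged:
On the way, in this order (a step that is already met when the one before it is completed fails the run):
1. the ring has been backed off one full turn from tight (value of joint ring above 6.28 rad), for 0.1 s.
2. the ring has been backed off two full turns from tight (value of joint ring between 12.216 and 12.916 rad), for 0.1 s.
At the end, for the whole second after the job is handed in: the ring stands still two full turns from tight, its bar in line with the index mark within 20 degrees (joint 12.57 +- 0.35 rad); the bystanders within 20 mm of where they were (all of step 2 and velocity of joint ring between -0.05 and 0.05 rad/s and distance of each of screwdriver, jar, battery from where it was at the start of the episode below 0.02 m); the robot touches nothing.
It fails at once if the screwdriver is pushed away or lifted (more than 20 mm) (distance of screwdriver from where it was at the start of the episode above 0.02 m).
It fails at once if the jar is pushed away, tipped or lifted (more than 20 mm) (distance of jar from where it was at the start of the episode above 0.02 m or angle between jar's own z axis and vertical above 0.3 rad).
It fails at once if the battery pack is pushed away or lifted (more than 20 mm) (distance of battery from where it was at the start of the episode above 0.02 m).
It also fails if it takes over 67 s, if anything falls off the work surface, if the arm or the gripper's body presses on something with over 40 N, if the wrist force passes 120 N, or if a joint passes its speed limit or range.

### The arm

A 6-joint arm with a two-finger parallel gripper is mounted at the origin on the work surface. World frame = base frame: x ahead of the robot, y to its left, z up, the work surface at z = 0. Lengths are in m, angles in rad, forces in N, time in s.
With the tool pointing down it reaches from about 0.15 to 0.775 m from the base axis. Payload 6.1 kg.
Tool frame: the origin (TCP) lies midway between the tips of the shut fingers; the grasp point (between the pads) lies 19 mm behind it; z points along the fingers, y is the line along which they close (so a half turn about z gives the same grasp; the last joint's range is limited). The gripper opens to 85 mm and grips with 20 to 120 N. Pads are 22 mm wide; open, the fingers measure 114 mm over their backs; the gripper's body (76 mm by 85 mm) begins 54 mm behind the grasp point. The pads swing forward as they close: fully open they stand 13 mm farther back than shut.
Start: joints at [1.152, 0.126, -0.04, 1.405, 0, 1.571], TCP at [0.213, 0.48, 0.231] pointing down, gripper open.
Joint ranges: [-2.72, 2.72], [-0.95, 1.95], [-1.27, 1.35], [-1.78, 2.02], [-1.46, 1.47], [-3.14, 3.14]. Speed limits (rad/s): [2.39, 2.39, 3.01, 3.14, 3.14, 3.14].

### API

Orientations are given as a unit quaternion [w, x, y, z].
In Python, from workcell import * gives the robot as it stands.
- The arm moves only by the tool step_arm, never from a script. Its argument "commands" is a list of rows, each an object with "delta_pos": the shift along the tool's x, y, z in m, a list of three; "angular": the turn, a rotation vector about the tool's x, y, z in rad, a list of three; "claw": the opening, from 0 (shut) to 1 (fully open). A call has 1 to 8 rows; each row shifts and turns the commanded pose from where the row before left it, along the tool's axes as they then stand; what a row does not reach is not made up. A row lasts 1/8 s, in which the tool goes at most 62.5 mm and 10.7 degrees, less where a joint would pass 70% of its speed; a pose out of reach is approached as far as the arm can. A call with a gripper value outside its range is refused whole. The fingers move at their own pace and stop on an object; the grip force is fixed at half the most. Time passes only in rows, so rows that do not move let the fingers close. It gives the time, the measured TCP pose, the force, the opening and the grip force at its end, in the units of the state.
- observe(): the state, without advancing time (a new reading comes with each control period).
- grab_frame(name): name is "scene" or "side" or "wrist"; returns a dict with "image" (400x640x3 uint8, red, green, blue), "fovy" (degrees; the focal length in pixels is half the picture's height over the tangent of half this angle, whatever the lens; pixels are square), "cx", "cy" (the principal point, pixels), "world_to_cam" (4x4, takes a point from world to camera coordinates); the wrist camera has in their place "tool_from_camera" (4x4, takes a point from camera to tool coordinates, whose origin is the TCP and whose axes are the flange's). Camera axes: x right, y down, z forward; pixel columns grow to the right and rows downward; lengths in m; the calibration is good to about 2 mm. A picture is of the moment at which its call begins: read the wrist's pose just before it. There is no depth.
- finish_job(): hands the job in; it is judged then, once.
The state is a dict: "time_s": time; "q": joint angles; "qvel": joint speeds; "joint_torque": joint torques, N m; "ee_pos": TCP position; "orientation": TCP orientation; "force": force on the tool from outside, world axes, zero at the start; "ft_torque": the same for the moment, N m; "grip_width": opening from 0.0 (shut) to 1.0 (fully open); "grasp_force": force on a finger pad.
Only numpy, scipy, OpenCV 4.12 (cv2) and the standard library are available. Lean on these libraries where they do the work, as an engineer would, in place of code of your own. Each camera call takes 0.05 s, during which the arm holds its last target. There are 200 camera calls.

## Working session

There is one attempt and no reset: what is moved stays moved. The work goes in short steps, Python scripts to look and compute and a tool call to move; the robot and the scene stay as the last step left them, time stands still between calls to the robot, and variables do not carry over. Pictures are saved under pics/ and viewed, at most 10 in all, crops included, and the job is handed in when it is done.

Besides the shell and the picture viewer there is one more tool, called after "Emit:" in YAML: its name, and indented under it one key for each argument. step_arm: Moves the arm, as the interface text tells. Its arguments: {"type":"object","properties":{"commands":{"type":"array","items":{"type":"object","properties":{"delta_pos":{"type":"array","items":{"type":"number"}},"angular":{"type":"array","items":{"type":"number"}},"claw":{"type":"number"}}}}},"required":["commands"]}

```bash
mkdir -p pics
cat > h.py <<'E'
from workcell import *
import numpy as np, cv2
from scipy.spatial.transform import Rotation as R
def rot(o): return R.from_quat([o[1],o[2],o[3],o[0]])
def f_of(c): return c["image"].shape[0]/2/np.tan(np.radians(c["fovy"])/2)
def ray(c,u,v):
    M=np.array(c["world_to_cam"]); f=f_of(c)
    d=M[:3,:3].T@np.array([(u-c["cx"])/f,(v-c["cy"])/f,1]); return -M[:3,:3].T@M[:3,3], d
def atz(c,u,v,z):
    o,d=ray(c,u,v); return o+d*(z-o[2])/d[2]
def proj(c,p):
    M=np.array(c["world_to_cam"]); q=M[:3,:3]@np.array(p)+M[:3,3]; f=f_of(c)
    return f*q[0]/q[2]+c["cx"], f*q[1]/q[2]+c["cy"]
E
python3 - <<'E'
from h import *
import pickle
fr={}
for n in("scene","side"):
    c=grab_frame(n); fr[n]=c; cv2.imwrite(f"pics/{n}0.png",c["image"][:,:,::-1])
    print(n,{k:v for k,v in c.items() if k!="image"})
pickle.dump(fr,open("fr.pkl","wb")); print(observe())
E
```

```text
scene {'fovy': 53.184759127661714, 'cx': 320.77564702134885, 'cy': 202.50093323255692, 'world_to_cam': array([[-0.8221408 ,  0.56916472,  0.01166354,  0.4030004 ],
       [ 0.30929059,  0.46377372, -0.83021278, -0.11204896],
       [-0.47793707, -0.67894438, -0.55732459,  1.21643738],
       [ 0.        ,  0.        ,  0.        ,  1.        ]])}
side {'fovy': 57.83151276078293, 'cx': 319.9238080446614, 'cy': 198.62021058455665, 'world_to_cam': array([[ 0.85651662, -0.51578621,  0.01854372, -0.39935782],
       [-0.3107324 , -0.54402512, -0.77941135,  0.2659174 ],
       [ 0.41209788,  0.66181664, -0.62623804,  0.64915001],
       [ 0.        ,  0.        ,  0.        ,  1.        ]])}
{'time_s': 0.1, 'q': array([ 1.15199341e+00,  1.26351813e-01, -4.04918856e-02,  1.40540619e+00,
        1.24632185e-05,  1.57079110e+00]), 'qvel': array([-2.01963521e-04,  7.49094014e-05,  1.33638011e-03,  1.93771084e-03,
        9.52930357e-04,  7.35434518e-04]), 'joint_torque': array([ 2.70203614e-03, -4.36900985e+01,  3.53609419e+01,  1.35998230e-02,
        1.72014566e-04, -7.64800404e-06]), 'ee_pos': array([0.21334953, 0.47929812, 0.23059641]), 'orientation': array([-1.57176485e-04,  2.07871862e-01,  9.78155796e-01, -7.09608726e-04]), 'force': array([-0.1003923 ,  0.29787082,  0.06349644]), 'ft_torque': array([-0.03117059,  0.00915884, -0.02075941]), 'grasp_force': 0.0, 'grip_width': 1.0006690652476329}
```

View pics/scene0.png

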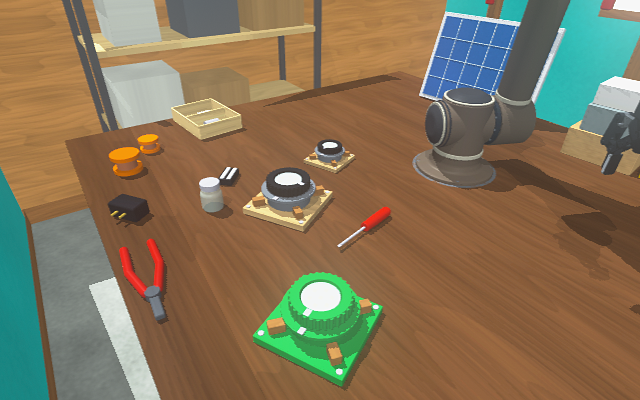

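View pics/side0.png

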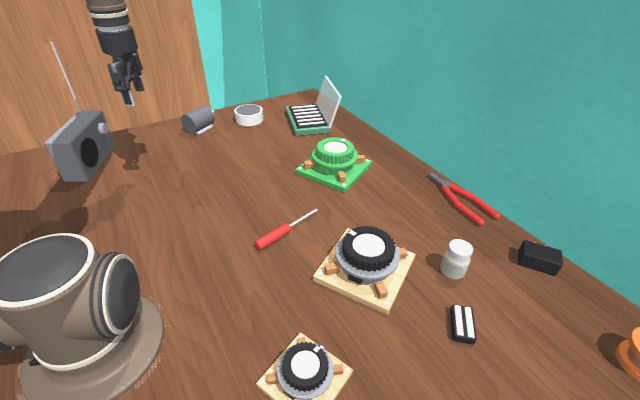

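The candidates are:
- Green lantern: scene (320,310), side (335,155). It is green, so it is out.
- Small grey lantern: scene (330,152), side (305,368).
- Larger grey lantern: scene (288,190), side (368,250). It fits the description: not green, and the larger of the grey pair.

I'll confirm this in an enlarged crop and locate it.

Run:
```python
from h import *
import pickle
fr=pickle.load(open("fr.pkl","rb"))
a=cv2.resize(fr["side"]["image"][215:315,305:425],None,fx=5,fy=5,interpolation=cv2.INTER_CUBIC)
b=cv2.resize(fr["scene"]["image"][155:235,235:340],None,fx=3.5,fy=3.5,interpolation=cv2.INTER_CUBIC)
cv2.imwrite("pics/cropS.png",a[:,:,::-1]);
cv2.imwrite("pics/cropC.png",b[:,:,::-1])
for n,u,v in(("side",369,246),("scene",289,182)): print(n,atz(fr[n],u,v,.082))
for n,u,v,z in(("side",286,230,.01),("scene",365,228,.01),("side",458,246,.075),("scene",209,183,.075),("side",463,324,.02),("scene",229,176,.02)): print(n,u,v,atz(fr[n],u,v,z))
```

```text
side [ 0.51939438 -0.10406181  0.082     ]
scene [ 0.53341721 -0.07424725  0.082     ]
side 286 230 [0.42511358 0.0916631  0.01      ]
scene 365 228 [0.43314194 0.09949341 0.01      ]
side 458 246 [ 0.68587556 -0.19258706  0.075     ]
scene 209 183 [ 0.69184272 -0.18777107  0.075     ]
side 463 324 [ 0.59206706 -0.30857842  0.02      ]
scene 229 176 [ 0.60386166 -0.28399672  0.02      ]
```

View pics/cropS.png

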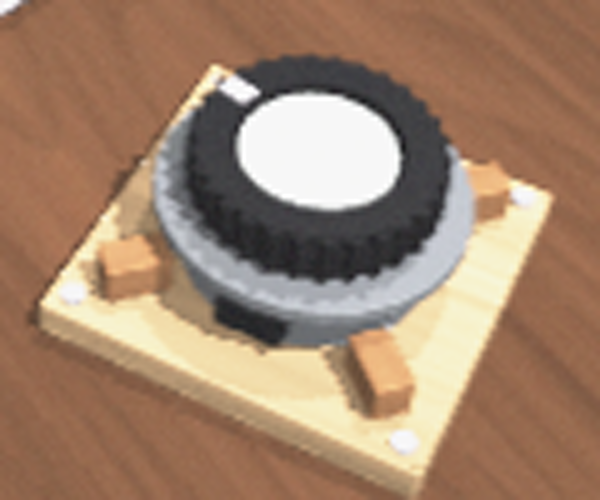

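View pics/cropC.png

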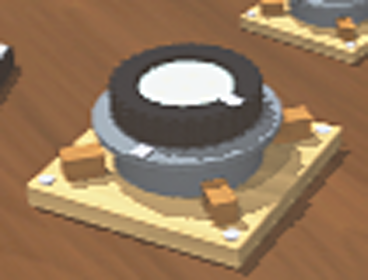

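The crop confirms the large grey lantern. In the side crop its window centre is at (320,151), which is full-frame (369,245), and the bar is at (353,232.6). In the scene view the window is at (288.4,178.7), the bar at (301.3,183.6) and the index at (275.6,198.1).

Run:
```python
from h import *
import pickle
fr=pickle.load(open("fr.pkl","rb"))
s,c=fr["side"],fr["scene"]
C=[]
for n,x in(("side",(369,245.2)),("scene",(288.4,178.7))):
    p=atz(fr[n],*x,.082); C.append(p); print(n,p)
m=np.mean(C,0)
I=atz(c,275.6,198.1,.059); print("idx",I)
for k,f,x in((0,s,(353,232.6)),(1,c,(301.3,183.6))):
    b=atz(f,*x,.082); d=b-m; print("bar",b,np.hypot(*d[:2]),np.degrees(np.arctan2(d[1],d[0])))
d=I-m; print(np.hypot(*d[:2]),np.degrees(np.arctan2(d[1],d[0])))
```

```text
side [ 0.52076731 -0.10224635  0.082     ]
scene [ 0.52656007 -0.08855087  0.082     ]
idx [ 0.57896077 -0.06141852  0.059     ]
bar [ 0.51358116 -0.05534586  0.082     ] 0.041302298276818104 104.12956576355538
bar [ 0.5126585  -0.05149628  0.082     ] 0.045260676482571253 104.07260891676133
0.06490310555676884 31.570753559966132
```

Emit:
step_arm:
  commands:
    - {"delta_pos":[-0.0323,-0.025,-0.003],"angular":[0,0,0],"claw":0}
    - {"delta_pos":[-0.0323,-0.025,-0.003],"angular":[0,0,0],"claw":0}
    - {"delta_pos":[-0.0323,-0.025,-0.003],"angular":[0,0,0],"claw":0}
    - {"delta_pos":[-0.0323,-0.025,-0.003],"angular":[0,0,0],"claw":0}
    - {"delta_pos":[-0.0323,-0.025,-0.003],"angular":[0,0,0],"claw":0}
    - {"delta_pos":[-0.0323,-0.025,-0.003],"angular":[0,0,0],"claw":0}
    - {"delta_pos":[-0.0323,-0.025,-0.003],"angular":[0,0,0],"claw":0}
    - {"delta_pos":[-0.0323,-0.025,-0.003],"angular":[0,0,0],"claw":0}

```text
time_s: 1.1
ee_pos: [0.3685, 0.1905, 0.2551]
orientation: [-0.0, 0.208, 0.978, -0.0]
force: [0.4, 0.2, -0.4]
grip_width: -0.002
grasp_force: 0.0
```

Emit:
step_arm:
  commands:
    - {"delta_pos":[-0.0323,-0.025,0],"angular":[0,0,0],"claw":0}
    - {"delta_pos":[-0.0323,-0.025,0],"angular":[0,0,0],"claw":0}
    - {"delta_pos":[-0.0323,-0.025,0],"angular":[0,0,0],"claw":0}
    - {"delta_pos":[-0.0323,-0.025,0],"angular":[0,0,0],"claw":0}
    - {"delta_pos":[-0.0323,-0.025,0],"angular":[0,0,0],"claw":0}
    - {"delta_pos":[-0.0323,-0.025,0],"angular":[0,0,0],"claw":0}
    - {"delta_pos":[-0.0323,-0.025,0],"angular":[0,0,0],"claw":0}
    - {"delta_pos":[0,0,0],"angular":[0,0,0],"claw":0}

```text
time_s: 2.1
ee_pos: [0.5042, -0.0619, 0.2542]
orientation: [-0.001, 0.21, 0.978, -0.0]
force: [-0.6, 0.2, 0.2]
grip_width: -0.001
grasp_force: 0.0
```

Run:
```python
from h import *
import pickle
o=observe(); print(o["ee_pos"],o["orientation"],o["q"],o["grip_width"],o["force"])
c=grab_frame("wrist"); pickle.dump((o,c),open("w.pkl","wb")); cv2.imwrite("pics/w1.png",c["image"][:,:,::-1]); print(c["tool_from_camera"],c["fovy"],c["cx"],c["cy"])
```

```text
[ 0.50421237 -0.06188278  0.25420126] [-7.90026033e-04  2.09503290e-01  9.77807607e-01 -1.74568931e-04] [-1.22000316e-01  9.62552242e-02 -2.29365832e-02  1.45320936e+00
 -2.07209840e-04  3.00133889e-01] -0.001258103487095827 [-0.57497274  0.19546579  0.17120396]
[[-5.40456450e-04 -9.58280066e-01 -2.85830409e-01  7.30186578e-02]
 [ 9.99999099e-01 -8.69137082e-04  1.02305692e-03  2.37324768e-04]
 [-1.22880086e-03 -2.85829599e-01  9.58279672e-01 -1.42198367e-01]
 [ 0.00000000e+00  0.00000000e+00  0.00000000e+00  1.00000000e+00]] 69.29541286077175 316.64561840852036 200.2871140068918
```

View pics/w1.png

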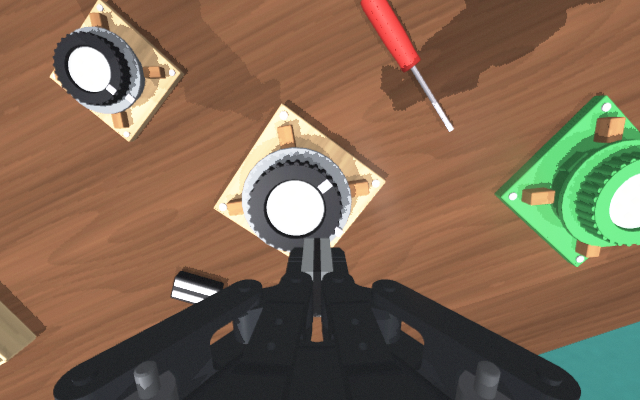

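The wrist view shows the white lens at about (295,208), the bar at (325,186), and the fingertips at about (318,245) just beside the ring. Next I fit the lens for the centre.

```bash
cat >> h.py <<'E'
def wcam(o,c):
    T=np.eye(4); T[:3,:3]=rot(o["orientation"]).as_matrix(); T[:3,3]=o["ee_pos"]
    c["world_to_cam"]=np.linalg.inv(T@np.array(c["tool_from_camera"])); return c
def blobs(c,box,thr=190,amin=15):
    u0,v0,u1,v1=box; m=(c["image"][v0:v1,u0:u1].min(2)>thr).astype(np.uint8)
    n,l,s,ce=cv2.connectedComponentsWithStats(m)
    return [(s[i,4],ce[i]+[u0,v0]) for i in range(1,n) if s[i,4]>=amin]
E
python3 - <<'E'
from h import *
import pickle
o,c=pickle.load(open("w.pkl","rb")); wcam(o,c)
fr=pickle.load(open("fr.pkl","rb"))
for n,cc,box in(("w",c,(255,165,345,240)),("side",fr["side"],(330,215,410,275)),("scene",fr["scene"],(260,162,320,215))):
    for a,p in blobs(cc,box): print(n,a,p,atz(cc,*p,.082))
E
```

```text
w 126 [259.80952381 169.8015873 ] [ 0.46558845 -0.11249316  0.082     ]
w 115 [324.47826087 185.96521739] [ 0.5114667  -0.05503731  0.082     ]
w 2451 [294.79681763 207.50346797] [ 0.52069743 -0.09614235  0.082     ]
w 175 [338.92571429 229.47428571] [ 0.56622669 -0.06071385  0.082     ]
w 18 [256.61111111 233.44444444] [ 0.53120027 -0.15074433  0.082     ]
side 22 [352.31818182 232.31818182] [ 0.51281301 -0.05390984  0.082     ]
side 583 [368.40137221 244.78730703] [ 0.52040676 -0.10068709  0.082     ]
side 314 [397.79299363 264.93312102] [ 0.53735006 -0.17288852  0.082     ]
scene 274 [288.33576642 178.72992701] [ 0.52676514 -0.08851366  0.082     ]
```

Emit:
step_arm:
  commands:
    - {"delta_pos":[0.027,-0.012,0],"angular":[0,0,0],"claw":0}
    - {"delta_pos":[0.028,-0.012,0],"angular":[0,0,0],"claw":0}
    - {"delta_pos":[0,0,0.037],"angular":[0,0,0],"claw":0}
    - {"delta_pos":[0,0,0.05],"angular":[0,0,0],"claw":0}
    - {"delta_pos":[0,0,0.05],"angular":[0,0,0],"claw":0}
    - {"delta_pos":[0,0,0.035],"angular":[0,0,0],"claw":0}
    - {"delta_pos":[0,0,0.0145],"angular":[0,0,0],"claw":0}
    - {"delta_pos":[0,0,0],"angular":[0,0,0],"claw":0}

```text
time_s: 3.15
ee_pos: [0.4431, -0.0589, 0.0687]
orientation: [-0.001, 0.207, 0.978, 0.0]
force: [0.5, 0.6, 1.0]
grip_width: 0.005
grasp_force: 0.0
```

Emit:
step_arm:
  commands:
    - {"delta_pos":[-0.005,0,0],"angular":[0,0,0],"claw":0}
    - {"delta_pos":[-0.005,0,0],"angular":[0,0,0],"claw":0}
    - {"delta_pos":[-0.005,0,0],"angular":[0,0,0],"claw":0}
    - {"delta_pos":[0,0,0],"angular":[0,0,0],"claw":0}

```text
time_s: 3.65
ee_pos: [0.4579, -0.0659, 0.0691]
orientation: [0.0, 0.208, 0.978, 0.0]
force: [0.0, 0.4, 0.0]
grip_width: 0.003
grasp_force: 0.0
```

```bash
cat > st.py <<'E'
from h import *
o=observe(); C=np.array([0.522,-0.0965]); d=o["ee_pos"][:2]-C
Rm=rot(o["orientation"]).as_matrix()
print("t",o["time_s"],"p",o["ee_pos"].round(4),"r",np.hypot(*d).round(4),"phi",np.degrees(np.arctan2(d[1],d[0])).round(1),"xyaw",np.degrees(np.arctan2(Rm[1,0],Rm[0,0])).round(1),"F_tool",(Rm.T@o["force"]).round(1),"q",o["q"].round(2))
E
python3 st.py
```

```text
t 3.65 p [ 0.4579 -0.0659  0.0691] r 0.071 phi 154.5 xyaw 156.0 F_tool [ 0.1  0.4 -0. ] q [-0.14  0.06 -0.47  1.04  0.    0.28]
```

Close in 2 mm at a time to find contact and the push stiffness.

Emit:
step_arm:
  commands:
    - {"delta_pos":[-0.003,-0.001,0.001],"angular":[0,0,0],"claw":0}
    - {"delta_pos":[0,0,0],"angular":[0,0,0],"claw":0}

```text
time_s: 3.9
ee_pos: [0.4596, -0.0679, 0.0676]
orientation: [-0.0, 0.208, 0.978, -0.0]
force: [-0.3, 0.9, -0.3]
grip_width: 0.002
grasp_force: 0.0
```

Emit:
step_arm:
  commands:
    - {"delta_pos":[-0.002,0,0],"angular":[0,0,0],"claw":0}
    - {"delta_pos":[0,0,0],"angular":[0,0,0],"claw":0}

```text
time_s: 4.15
ee_pos: [0.4616, -0.0686, 0.0678]
orientation: [0.0, 0.208, 0.978, 0.0]
force: [-0.4, 0.8, -0.2]
grip_width: -0.002
grasp_force: 0.0
```

Emit:
step_arm:
  commands:
    - {"delta_pos":[-0.002,0,0],"angular":[0,0,0],"claw":0}
    - {"delta_pos":[0,0,0],"angular":[0,0,0],"claw":0}

```text
time_s: 4.4
ee_pos: [0.4634, -0.0694, 0.0678]
orientation: [-0.0, 0.208, 0.978, -0.0]
force: [0.1, -0.4, -0.2]
grip_width: -0.001
grasp_force: 0.0
```

```bash
python3 st.py
```

```text
t 4.4 p [ 0.4634 -0.0694  0.0678] r 0.0646 phi 155.2 xyaw 156.0 F_tool [-0.2 -0.3  0.2] q [-0.15  0.07 -0.46  1.04 -0.    0.27]
```

Emit:
step_arm:
  commands:
    - {"delta_pos":[-0.002,0,0],"angular":[0,0,0],"claw":0}
    - {"delta_pos":[0,0,0],"angular":[0,0,0],"claw":0}

```text
time_s: 4.65
ee_pos: [0.4636, -0.0696, 0.0676]
orientation: [-0.002, 0.208, 0.978, 0.0]
force: [-5.9, 2.6, 3.1]
grip_width: 0.004
grasp_force: 3.1
```

Emit:
step_arm:
  commands:
    - {"delta_pos":[-0.0015,0,0],"angular":[0,0,0],"claw":0}
    - {"delta_pos":[0,0,0],"angular":[0,0,0],"claw":0}

```text
time_s: 4.9
ee_pos: [0.4638, -0.0697, 0.0675]
orientation: [-0.003, 0.208, 0.978, 0.001]
force: [-9.9, 3.9, 8.0]
grip_width: -0.0
grasp_force: 5.5
```

```bash
python3 st.py
```

```text
t 4.9 p [ 0.4638 -0.0697  0.0675] r 0.0641 phi 155.3 xyaw 156.0 F_tool [10.6 -0.4 -7.9] q [-0.15  0.08 -0.46  1.04  0.    0.27]
```

Emit:
step_arm:
  commands:
    - {"delta_pos":[-0.0003,-0.0065,0],"angular":[0,0,-0.105],"claw":0}
    - {"delta_pos":[-0.0003,-0.0065,0],"angular":[0,0,-0.105],"claw":0}
    - {"delta_pos":[-0.0003,-0.0065,0],"angular":[0,0,-0.105],"claw":0}
    - {"delta_pos":[-0.0003,-0.0065,0],"angular":[0,0,-0.105],"claw":0}

```text
time_s: 5.4
ee_pos: [0.4574, -0.0955, 0.0674]
orientation: [-0.003, -0.002, 1.0, 0.001]
force: [-12.8, 1.6, 9.2]
grip_width: 0.003
grasp_force: 6.2
```

```bash
cat > bar.py <<'E'
# ring bar angle from the fixed camera(s): bright blob on the bar's circle
from h import *
C=np.array([0.522,-0.0965])
for n in("side","scene"):
    c=grab_frame(n)
    u,v=proj(c,[*C,.082])
    for a,p in blobs(c,(int(u)-32,int(v)-25,int(u)+32,int(v)+25),170,8):
        d=atz(c,*p,.082)[:2]-C
        if .030<np.hypot(*d)<.054: print(n,a,"r",np.hypot(*d).round(4),"ang",np.degrees(np.arctan2(d[1],d[0])).round(1))
E
python3 st.py; python3 bar.py
```

```text
t 5.4 p [ 0.4574 -0.0955  0.0674] r 0.0646 phi 179.1 xyaw -179.7 F_tool [12.9  1.7 -9.1] q [-0.21  0.08 -0.46  1.04  0.   -0.21]
```

Run:
```python
from h import *
a=[]
o=observe()
for n in("wrist","side"):
    c=grab_frame(n)
    if n=="wrist": wcam(o,c); print(proj(c,[.522,-.0965,.082])); a.append(cv2.resize(c["image"],(480,300)))
    else: a.append(cv2.resize(c["image"][205:305,315:425],(330,300)))
cv2.imwrite("pics/m2.png",np.hstack(a)[:,:800,::-1])
```

```text
(np.float64(314.74359215752474), np.float64(371.3350339905387))
```

View pics/m2.png

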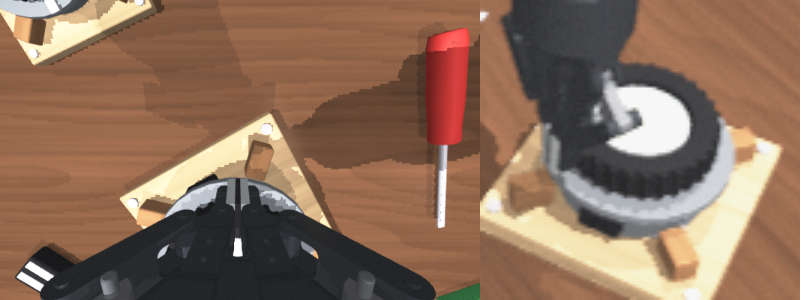

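The wrist view is blocked by the finger itself. The side view shows the finger on the rim at the left, with the bar hidden behind the gripper. I carry on with the stroke, watching the force.

Emit:
step_arm:
  commands:
    - {"delta_pos":[-0.0003,-0.0065,0],"angular":[0,0,-0.105],"claw":0}
    - {"delta_pos":[-0.0003,-0.0065,0],"angular":[0,0,-0.105],"claw":0}
    - {"delta_pos":[-0.0003,-0.0065,0],"angular":[0,0,-0.105],"claw":0}
    - {"delta_pos":[-0.0003,-0.0065,0],"angular":[0,0,-0.105],"claw":0}
    - {"delta_pos":[-0.0003,-0.0065,0],"angular":[0,0,-0.105],"claw":0}
    - {"delta_pos":[-0.0003,-0.0065,0],"angular":[0,0,-0.105],"claw":0}
    - {"delta_pos":[-0.0003,-0.0065,0],"angular":[0,0,-0.105],"claw":0}
    - {"delta_pos":[-0.0003,-0.0065,0],"angular":[0,0,-0.105],"claw":0}

```text
time_s: 6.6
ee_pos: [0.4775, -0.1453, 0.0676]
orientation: [-0.005, -0.409, 0.913, -0.002]
force: [-13.1, -11.7, 7.9]
grip_width: 0.001
grasp_force: 8.7
```

```bash
python3 st.py; python3 bar.py
```

```text
t 6.6 p [ 0.4775 -0.1453  0.0676] r 0.066 phi -132.4 xyaw -131.7 F_tool [17.5  2.  -7.7] q [-0.29  0.14 -0.39  1.05 -0.01 -1.13]
scene 8 r 0.0418 ang 177.5
```

The bar went from 104° to 177.5° while the tool turned 72°, so there is no slip. I continue, easing the push slightly.

Emit:
step_arm:
  commands:
    - {"delta_pos":[-0.0001,-0.0066,0],"angular":[0,0,-0.105],"claw":0}
    - {"delta_pos":[-0.0001,-0.0066,0],"angular":[0,0,-0.105],"claw":0}
    - {"delta_pos":[-0.0001,-0.0066,0],"angular":[0,0,-0.105],"claw":0}
    - {"delta_pos":[-0.0001,-0.0066,0],"angular":[0,0,-0.105],"claw":0}
    - {"delta_pos":[-0.0001,-0.0066,0],"angular":[0,0,-0.105],"claw":0}
    - {"delta_pos":[-0.0001,-0.0066,0],"angular":[0,0,-0.105],"claw":0}
    - {"delta_pos":[-0.0001,-0.0066,0],"angular":[0,0,-0.105],"claw":0}
    - {"delta_pos":[-0.0001,-0.0066,0],"angular":[0,0,-0.105],"claw":0}

```text
time_s: 7.7
ee_pos: [0.5298, -0.1633, 0.0679]
orientation: [0.003, 0.745, -0.667, 0.002]
force: [-0.8, -10.8, -0.7]
grip_width: 0.001
grasp_force: 5.3
```

```bash
python3 st.py; python3 bar.py
```

```text
t 7.7 p [ 0.5298 -0.1633  0.0679] r 0.0672 phi -83.3 xyaw -83.6 F_tool [10.6  2.   0.7] q [-0.3   0.23 -0.28  1.06 -0.01 -1.98]
```

Emit:
step_arm:
  commands:
    - {"delta_pos":[-0.0004,-0.0066,0],"angular":[0,0,-0.105],"claw":0}
    - {"delta_pos":[-0.0004,-0.0066,0],"angular":[0,0,-0.105],"claw":0}
    - {"delta_pos":[-0.0004,-0.0066,0],"angular":[0,0,-0.105],"claw":0}
    - {"delta_pos":[-0.0004,-0.0066,0],"angular":[0,0,-0.105],"claw":0}
    - {"delta_pos":[-0.0004,-0.0066,0],"angular":[0,0,-0.105],"claw":0}
    - {"delta_pos":[-0.0004,-0.0066,0],"angular":[0,0,-0.105],"claw":0}
    - {"delta_pos":[-0.0004,-0.0066,0],"angular":[0,0,-0.105],"claw":0}
    - {"delta_pos":[-0.0004,-0.0066,0],"angular":[0,0,-0.105],"claw":0}

```text
time_s: 8.8
ee_pos: [0.5765, -0.1358, 0.0682]
orientation: [0.002, 0.953, -0.304, 0.003]
force: [8.3, -7.0, -3.8]
grip_width: -0.003
grasp_force: 5.0
```

```bash
sed -i 's/0.522,-0.0965/0.5231,-0.0979/' st.py bar.py; python3 st.py; python3 bar.py
```

```text
t 8.8 p [ 0.5765 -0.1358  0.0682] r 0.0655 phi -35.4 xyaw -35.4 F_tool [10.7  0.9  3.9] q [-0.23  0.29 -0.19  1.08 -0.   -2.75]
side 13 r 0.0457 ang -83.4
```

Emit:
step_arm:
  commands:
    - {"delta_pos":[0.015,0,0],"angular":[0,0,0],"claw":0}
    - {"delta_pos":[-0.00126,0.014,0],"angular":[0,0,0.18],"claw":0}
    - {"delta_pos":[-0.00126,0.014,0],"angular":[0,0,0.18],"claw":0}
    - {"delta_pos":[-0.00126,0.014,0],"angular":[0,0,0.18],"claw":0}
    - {"delta_pos":[-0.00126,0.014,0],"angular":[0,0,0.18],"claw":0}
    - {"delta_pos":[-0.00126,0.014,0],"angular":[0,0,0.18],"claw":0}
    - {"delta_pos":[-0.00126,0.014,0],"angular":[0,0,0.18],"claw":0}
    - {"delta_pos":[-0.00126,0.014,0],"angular":[0,0,0.18],"claw":0}

```text
time_s: 9.9
ee_pos: [0.4982, -0.1716, 0.0677]
orientation: [-0.0, -0.587, 0.81, 0.0]
force: [0.2, 0.2, -0.7]
grip_width: 0.0
grasp_force: 0.0
```

```bash
python3 st.py; python3 bar.py
```

```text
t 9.9 p [ 0.4982 -0.1716  0.0677] r 0.0778 phi -108.7 xyaw -108.1 F_tool [-0.2 -0.1  0.7] q [-0.33  0.18 -0.34  1.05  0.   -1.59]
scene 8 r 0.0423 ang -81.2
```

Radius holding as planned; continue returning.

Emit:
step_arm:
  commands:
    - {"delta_pos":[-0.00126,0.014,0],"angular":[0,0,0.18],"claw":0}
    - {"delta_pos":[-0.00126,0.014,0],"angular":[0,0,0.18],"claw":0}
    - {"delta_pos":[-0.00126,0.014,0],"angular":[0,0,0.18],"claw":0}
    - {"delta_pos":[-0.00126,0.014,0],"angular":[0,0,0.18],"claw":0}
    - {"delta_pos":[-0.00126,0.014,0],"angular":[0,0,0.18],"claw":0}
    - {"delta_pos":[-0.00126,0.014,0],"angular":[0,0,0.18],"claw":0}
    - {"delta_pos":[-0.00126,0.014,0],"angular":[0,0,0.18],"claw":0}
    - {"delta_pos":[-0.00126,0.014,0],"angular":[0,0,0.18],"claw":0}

```text
time_s: 11.0
ee_pos: [0.446, -0.0826, 0.068]
orientation: [0.0, 0.09, 0.996, 0.0]
force: [-0.4, -0.8, -1.2]
grip_width: 0.001
grasp_force: 0.0
```

Emit:
step_arm:
  commands:
    - {"delta_pos":[-0.00126,0.014,0],"angular":[0,0,0.18],"claw":0}
    - {"delta_pos":[-0.00126,0.014,0],"angular":[0,0,0.18],"claw":0}
    - {"delta_pos":[-0.00126,0.014,0],"angular":[0,0,0.18],"claw":0}
    - {"delta_pos":[-0.00126,0.014,0],"angular":[0,0,0.18],"claw":0}
    - {"delta_pos":[-0.00126,0.014,0],"angular":[0,0,0.18],"claw":0}
    - {"delta_pos":[-0.00126,0.014,0],"angular":[0,0,0.18],"claw":0}
    - {"delta_pos":[-0.00126,0.014,0],"angular":[0,0,0.18],"claw":0}
    - {"delta_pos":[-0.00126,0.014,0],"angular":[0,0,0.18],"claw":0}

```text
time_s: 12.0
ee_pos: [0.5273, -0.0184, 0.0678]
orientation: [0.0, 0.724, 0.689, 0.0]
force: [0.0, 0.2, 0.7]
grip_width: 0.001
grasp_force: 0.0
```

```bash
python3 st.py; python3 bar.py
```

```text
t 12.0 p [ 0.5273 -0.0184  0.0678] r 0.0796 phi 87.0 xyaw 87.2 F_tool [ 0.2  0.  -0.7] q [-0.03  0.18 -0.34  1.05  0.    1.59]
```

Emit:
step_arm:
  commands:
    - {"delta_pos":[-0.006,0,0],"angular":[0,0,0],"claw":0}
    - {"delta_pos":[-0.006,0,0],"angular":[0,0,0],"claw":0}
    - {"delta_pos":[-0.006,0,0],"angular":[0,0,0],"claw":0}
    - {"delta_pos":[0,0,0],"angular":[0,0,0],"claw":0}
    - {"delta_pos":[-0.00034,-0.0065,0],"angular":[0,0,-0.105],"claw":0}
    - {"delta_pos":[-0.00034,-0.0065,0],"angular":[0,0,-0.105],"claw":0}

```text
time_s: 12.85
ee_pos: [0.5118, -0.0338, 0.0679]
orientation: [-0.003, 0.645, 0.764, 0.004]
force: [0.1, 15.7, 1.5]
grip_width: 0.003
grasp_force: 7.3
```

```bash
python3 st.py
```

```text
t 12.85 p [ 0.5118 -0.0338  0.0679] r 0.0651 phi 100.0 xyaw 99.7 F_tool [15.5  2.7 -1.3] q [-0.07  0.16 -0.37  1.05  0.01  1.33]
```

Emit:
step_arm:
  commands:
    - {"delta_pos":[-0.00034,-0.0065,0],"angular":[0,0,-0.105],"claw":0}
    - {"delta_pos":[-0.00034,-0.0065,0],"angular":[0,0,-0.105],"claw":0}
    - {"delta_pos":[-0.00034,-0.0065,0],"angular":[0,0,-0.105],"claw":0}
    - {"delta_pos":[-0.00034,-0.0065,0],"angular":[0,0,-0.105],"claw":0}
    - {"delta_pos":[-0.00034,-0.0065,0],"angular":[0,0,-0.105],"claw":0}
    - {"delta_pos":[-0.00034,-0.0065,0],"angular":[0,0,-0.105],"claw":0}
    - {"delta_pos":[-0.00034,-0.0065,0],"angular":[0,0,-0.105],"claw":0}
    - {"delta_pos":[-0.00034,-0.0065,0],"angular":[0,0,-0.105],"claw":0}

```text
time_s: 13.85
ee_pos: [0.467, -0.0637, 0.0676]
orientation: [-0.002, 0.278, 0.961, 0.002]
force: [-7.8, 6.5, 5.4]
grip_width: 0.003
grasp_force: 4.7
```

```bash
python3 st.py; python3 bar.py
```

```text
t 13.85 p [ 0.467  -0.0637  0.0676] r 0.0657 phi 148.7 xyaw 147.7 F_tool [10.1  1.4 -5.4] q [-0.14  0.08 -0.45  1.04  0.    0.43]
side 26 r 0.0441 ang -21.5
scene 13 r 0.0431 ang -21.6
```

Emit:
step_arm:
  commands:
    - {"delta_pos":[-0.0004,-0.0065,0],"angular":[0,0,-0.105],"claw":0}
    - {"delta_pos":[-0.0004,-0.0065,0],"angular":[0,0,-0.105],"claw":0}
    - {"delta_pos":[-0.0004,-0.0065,0],"angular":[0,0,-0.105],"claw":0}
    - {"delta_pos":[-0.0004,-0.0065,0],"angular":[0,0,-0.105],"claw":0}
    - {"delta_pos":[-0.0004,-0.0065,0],"angular":[0,0,-0.105],"claw":0}
    - {"delta_pos":[-0.0004,-0.0065,0],"angular":[0,0,-0.105],"claw":0}
    - {"delta_pos":[-0.0004,-0.0065,0],"angular":[0,0,-0.105],"claw":0}
    - {"delta_pos":[-0.0004,-0.0065,0],"angular":[0,0,-0.105],"claw":0}

```text
time_s: 14.95
ee_pos: [0.4597, -0.1157, 0.0675]
orientation: [-0.002, -0.137, 0.991, 0.0]
force: [-8.2, -0.3, 5.4]
grip_width: 0.0
grasp_force: 4.0
```

```bash
python3 st.py; python3 bar.py
```

```text
t 14.95 p [ 0.4597 -0.1157  0.0675] r 0.0659 phi -164.4 xyaw -164.2 F_tool [ 8.   1.9 -5.4] q [-0.25  0.09 -0.45  1.04 -0.   -0.52]
side 25 r 0.0455 ang 24.8
```

Emit:
step_arm:
  commands:
    - {"delta_pos":[-0.0006,-0.0065,0],"angular":[0,0,-0.105],"claw":0}
    - {"delta_pos":[-0.0006,-0.0065,0],"angular":[0,0,-0.105],"claw":0}
    - {"delta_pos":[-0.0006,-0.0065,0],"angular":[0,0,-0.105],"claw":0}
    - {"delta_pos":[-0.0006,-0.0065,0],"angular":[0,0,-0.105],"claw":0}
    - {"delta_pos":[-0.0004,-0.0065,0],"angular":[0,0,-0.105],"claw":0}
    - {"delta_pos":[-0.0004,-0.0065,0],"angular":[0,0,-0.105],"claw":0}
    - {"delta_pos":[-0.0004,-0.0065,0],"angular":[0,0,-0.105],"claw":0}
    - {"delta_pos":[-0.0004,-0.0065,0],"angular":[0,0,-0.105],"claw":0}

```text
time_s: 16.05
ee_pos: [0.4935, -0.1565, 0.0677]
orientation: [-0.003, -0.529, 0.849, -0.001]
force: [-7.6, -8.8, 4.0]
grip_width: 0.002
grasp_force: 5.8
```

```bash
python3 st.py; python3 bar.py
```

```text
t 16.05 p [ 0.4935 -0.1565  0.0677] r 0.0657 phi -116.8 xyaw -116.2 F_tool [11.3  3.  -3.9] q [-0.3   0.17 -0.36  1.05 -0.01 -1.42]
```

Emit:
step_arm:
  commands:
    - {"delta_pos":[-0.0004,-0.0065,0],"angular":[0,0,-0.105],"claw":0}
    - {"delta_pos":[-0.0004,-0.0065,0],"angular":[0,0,-0.105],"claw":0}
    - {"delta_pos":[-0.0004,-0.0065,0],"angular":[0,0,-0.105],"claw":0}
    - {"delta_pos":[-0.0004,-0.0065,0],"angular":[0,0,-0.105],"claw":0}
    - {"delta_pos":[-0.0004,-0.0065,0],"angular":[0,0,-0.105],"claw":0}
    - {"delta_pos":[-0.0004,-0.0065,0],"angular":[0,0,-0.105],"claw":0}
    - {"delta_pos":[-0.0004,-0.0065,0],"angular":[0,0,-0.105],"claw":0}

```text
time_s: 17.02
ee_pos: [0.5405, -0.1611, 0.068]
orientation: [0.003, 0.798, -0.602, 0.002]
force: [0.5, -11.0, -2.0]
grip_width: 0.004
grasp_force: 5.4
```

Emit:
step_arm:
  commands:
    - {"delta_pos":[-0.0004,-0.0065,0],"angular":[0,0,-0.105],"claw":0}
    - {"delta_pos":[-0.0004,-0.0065,0],"angular":[0,0,-0.105],"claw":0}
    - {"delta_pos":[-0.0004,-0.0065,0],"angular":[0,0,-0.105],"claw":0}
    - {"delta_pos":[-0.0004,-0.0065,0],"angular":[0,0,-0.105],"claw":0}
    - {"delta_pos":[-0.0004,-0.0065,0],"angular":[0,0,-0.105],"claw":0}
    - {"delta_pos":[-0.0004,-0.0065,0],"angular":[0,0,-0.105],"claw":0}

```text
time_s: 17.77
ee_pos: [0.5742, -0.1386, 0.0682]
orientation: [0.002, 0.946, -0.325, 0.003]
force: [6.2, -8.6, -6.1]
grip_width: 0.002
grasp_force: 5.2
```

```bash
python3 st.py; python3 bar.py
```

```text
t 17.775 p [ 0.5742 -0.1386  0.0682] r 0.0653 phi -38.5 xyaw -37.9 F_tool [10.2  3.   6.1] q [-0.23  0.29 -0.2   1.08 -0.   -2.71]
scene 12 r 0.0441 ang 147.8
```

The bar is at 147.8° (507.8° counted), so 245° remain. I retreat and return for the last stroke.

Emit:
step_arm:
  commands:
    - {"delta_pos":[0.015,0,0],"angular":[0,0,0],"claw":0}
    - {"delta_pos":[-0.00126,0.014,0],"angular":[0,0,0.18],"claw":0}
    - {"delta_pos":[-0.00126,0.014,0],"angular":[0,0,0.18],"claw":0}
    - {"delta_pos":[-0.00126,0.014,0],"angular":[0,0,0.18],"claw":0}
    - {"delta_pos":[-0.00126,0.014,0],"angular":[0,0,0.18],"claw":0}
    - {"delta_pos":[-0.00126,0.014,0],"angular":[0,0,0.18],"claw":0}
    - {"delta_pos":[-0.00126,0.014,0],"angular":[0,0,0.18],"claw":0}
    - {"delta_pos":[-0.00126,0.014,0],"angular":[0,0,0.18],"claw":0}

```text
time_s: 18.88
ee_pos: [0.4949, -0.1705, 0.0679]
orientation: [-0.0, -0.569, 0.822, 0.0]
force: [0.2, -1.0, 0.1]
grip_width: 0.004
grasp_force: 0.0
```

Emit:
step_arm:
  commands:
    - {"delta_pos":[-0.00126,0.014,0],"angular":[0,0,0.18],"claw":0}
    - {"delta_pos":[-0.00126,0.014,0],"angular":[0,0,0.18],"claw":0}
    - {"delta_pos":[-0.00126,0.014,0],"angular":[0,0,0.18],"claw":0}
    - {"delta_pos":[-0.00126,0.014,0],"angular":[0,0,0.18],"claw":0}
    - {"delta_pos":[-0.00126,0.014,0],"angular":[0,0,0.18],"claw":0}
    - {"delta_pos":[-0.00126,0.014,0],"angular":[0,0,0.18],"claw":0}
    - {"delta_pos":[-0.00126,0.014,0],"angular":[0,0,0.18],"claw":0}
    - {"delta_pos":[-0.00126,0.014,0],"angular":[0,0,0.18],"claw":0}

```text
time_s: 19.88
ee_pos: [0.4462, -0.0792, 0.068]
orientation: [-0.0, 0.114, 0.993, 0.0]
force: [-0.0, 0.4, 0.4]
grip_width: 0.001
grasp_force: 0.0
```

Emit:
step_arm:
  commands:
    - {"delta_pos":[-0.00126,0.014,0],"angular":[0,0,0.18],"claw":0}
    - {"delta_pos":[-0.00126,0.014,0],"angular":[0,0,0.18],"claw":0}
    - {"delta_pos":[-0.00126,0.014,0],"angular":[0,0,0.18],"claw":0}
    - {"delta_pos":[-0.00126,0.014,0],"angular":[0,0,0.18],"claw":0}
    - {"delta_pos":[-0.00126,0.014,0],"angular":[0,0,0.18],"claw":0}
    - {"delta_pos":[-0.00126,0.014,0],"angular":[0,0,0.18],"claw":0}
    - {"delta_pos":[-0.00126,0.014,0],"angular":[0,0,0.18],"claw":0}
    - {"delta_pos":[-0.00126,0.014,0],"angular":[0,0,0.18],"claw":0}

```text
time_s: 20.88
ee_pos: [0.5303, -0.019, 0.0679]
orientation: [-0.0, 0.741, 0.672, -0.0]
force: [-0.7, 0.4, 0.8]
grip_width: 0.003
grasp_force: 0.0
```

```bash
python3 st.py; python3 bar.py
```

```text
t 20.875 p [ 0.5303 -0.019   0.0679] r 0.0792 phi 84.8 xyaw 84.4 F_tool [ 0.3 -0.8 -0.8] q [-0.04  0.19 -0.33  1.05  0.    1.63]
```

Emit:
step_arm:
  commands:
    - {"delta_pos":[-0.00126,0.014,0],"angular":[0,0,0.18],"claw":0}
    - {"delta_pos":[-0.006,0,0],"angular":[0,0,0],"claw":0}
    - {"delta_pos":[-0.006,0,0],"angular":[0,0,0],"claw":0}
    - {"delta_pos":[-0.006,0,0],"angular":[0,0,0],"claw":0}
    - {"delta_pos":[0,0,0],"angular":[0,0,0],"claw":0}

```text
time_s: 21.6
ee_pos: [0.5391, -0.035, 0.068]
orientation: [-0.003, 0.795, 0.606, 0.004]
force: [3.4, 16.3, -2.7]
grip_width: 0.002
grasp_force: 8.1
```

```bash
python3 st.py; python3 bar.py
```

```text
t 21.6 p [ 0.5391 -0.035   0.068 ] r 0.0649 phi 75.7 xyaw 74.6 F_tool [16.5 -1.1  2.9] q [-0.07  0.2  -0.31  1.06  0.01  1.77]
```

Emit:
step_arm:
  commands:
    - {"delta_pos":[-0.00034,-0.0065,0],"angular":[0,0,-0.105],"claw":0}
    - {"delta_pos":[-0.00034,-0.0065,0],"angular":[0,0,-0.105],"claw":0}
    - {"delta_pos":[-0.00034,-0.0065,0],"angular":[0,0,-0.105],"claw":0}
    - {"delta_pos":[-0.00034,-0.0065,0],"angular":[0,0,-0.105],"claw":0}
    - {"delta_pos":[-0.00034,-0.0065,0],"angular":[0,0,-0.105],"claw":0}
    - {"delta_pos":[-0.00034,-0.0065,0],"angular":[0,0,-0.105],"claw":0}
    - {"delta_pos":[-0.00034,-0.0065,0],"angular":[0,0,-0.105],"claw":0}
    - {"delta_pos":[-0.00034,-0.0065,0],"angular":[0,0,-0.105],"claw":0}

```text
time_s: 22.7
ee_pos: [0.4863, -0.0439, 0.0676]
orientation: [-0.003, 0.478, 0.878, 0.002]
force: [-4.6, 8.3, 3.9]
grip_width: -0.003
grasp_force: 5.1
```

```bash
python3 st.py; python3 bar.py
```

```text
t 22.7 p [ 0.4863 -0.0439  0.0676] r 0.0654 phi 124.3 xyaw 122.9 F_tool [ 9.5  0.7 -3.8] q [-0.09  0.11 -0.42  1.04  0.01  0.9 ]
```

Emit:
step_arm:
  commands:
    - {"delta_pos":[-0.0005,-0.0065,0],"angular":[0,0,-0.105],"claw":0}
    - {"delta_pos":[-0.0005,-0.0065,0],"angular":[0,0,-0.105],"claw":0}
    - {"delta_pos":[-0.0005,-0.0065,0],"angular":[0,0,-0.105],"claw":0}
    - {"delta_pos":[-0.0005,-0.0065,0],"angular":[0,0,-0.105],"claw":0}
    - {"delta_pos":[-0.0005,-0.0065,0],"angular":[0,0,-0.105],"claw":0}
    - {"delta_pos":[-0.0005,-0.0065,0],"angular":[0,0,-0.105],"claw":0}
    - {"delta_pos":[-0.0005,-0.0065,0],"angular":[0,0,-0.105],"claw":0}
    - {"delta_pos":[-0.0005,-0.0065,0],"angular":[0,0,-0.105],"claw":0}

```text
time_s: 23.8
ee_pos: [0.458, -0.0886, 0.0674]
orientation: [-0.003, 0.079, 0.997, 0.001]
force: [-9.1, 2.7, 6.4]
grip_width: 0.0
grasp_force: 4.8
```

```bash
python3 st.py; python3 bar.py
```

```text
t 23.8 p [ 0.458  -0.0886  0.0674] r 0.0658 phi 171.8 xyaw 171.0 F_tool [ 9.5  1.2 -6.4] q [-0.19  0.08 -0.46  1.04  0.   -0.03]
scene 10 r 0.0439 ang -113.5
```

Emit:
step_arm:
  commands:
    - {"delta_pos":[-0.0005,-0.0065,0],"angular":[0,0,-0.105],"claw":0}
    - {"delta_pos":[-0.0005,-0.0065,0],"angular":[0,0,-0.105],"claw":0}
    - {"delta_pos":[-0.0005,-0.0065,0],"angular":[0,0,-0.105],"claw":0}
    - {"delta_pos":[-0.0005,-0.0065,0],"angular":[0,0,-0.105],"claw":0}
    - {"delta_pos":[-0.0004,-0.0065,0],"angular":[0,0,-0.105],"claw":0}
    - {"delta_pos":[-0.0004,-0.0065,0],"angular":[0,0,-0.105],"claw":0}
    - {"delta_pos":[-0.0004,-0.0065,0],"angular":[0,0,-0.105],"claw":0}
    - {"delta_pos":[-0.0004,-0.0065,0],"angular":[0,0,-0.105],"claw":0}

```text
time_s: 24.9
ee_pos: [0.4721, -0.1395, 0.0676]
orientation: [-0.003, -0.334, 0.943, -0.001]
force: [-8.4, -5.0, 3.9]
grip_width: 0.005
grasp_force: 5.1
```

```bash
python3 st.py; python3 bar.py
```

```text
t 24.9 p [ 0.4721 -0.1395  0.0676] r 0.0658 phi -140.8 xyaw -141.0 F_tool [ 9.7  1.4 -3.9] q [-0.28  0.12 -0.41  1.04 -0.   -0.97]
side 17 r 0.0533 ang -29.5
scene 12 r 0.0433 ang -63.8
```

Emit:
step_arm:
  commands:
    - {"delta_pos":[-0.0004,-0.0065,0],"angular":[0,0,-0.105],"claw":0}
    - {"delta_pos":[-0.0004,-0.0065,0],"angular":[0,0,-0.105],"claw":0}
    - {"delta_pos":[-0.0004,-0.0065,0],"angular":[0,0,-0.105],"claw":0}
    - {"delta_pos":[-0.0004,-0.0065,0],"angular":[0,0,-0.105],"claw":0}
    - {"delta_pos":[-0.0004,-0.0065,0],"angular":[0,0,-0.105],"claw":0}
    - {"delta_pos":[-0.0004,-0.0065,0],"angular":[0,0,-0.105],"claw":0}
    - {"delta_pos":[-0.0004,-0.0065,0],"angular":[0,0,-0.105],"claw":0}
    - {"delta_pos":[-0.0004,-0.0065,0],"angular":[0,0,-0.105],"claw":0}

```text
time_s: 26.0
ee_pos: [0.5196, -0.1635, 0.0679]
orientation: [-0.003, -0.689, 0.725, -0.002]
force: [-1.0, -8.8, -1.1]
grip_width: -0.0
grasp_force: 4.7
```

Emit:
step_arm:
  commands:
    - {"delta_pos":[-0.0004,-0.0065,0],"angular":[0,0,-0.105],"claw":0}
    - {"delta_pos":[-0.0004,-0.0065,0],"angular":[0,0,-0.105],"claw":0}
    - {"delta_pos":[-0.0004,-0.0065,0],"angular":[0,0,-0.105],"claw":0}
    - {"delta_pos":[-0.0004,-0.0065,0],"angular":[0,0,-0.105],"claw":0}
    - {"delta_pos":[-0.0004,-0.0065,0],"angular":[0,0,-0.105],"claw":0}
    - {"delta_pos":[0,0,0],"angular":[0,0,0],"claw":0}

```text
time_s: 26.75
ee_pos: [0.5532, -0.1561, 0.0681]
orientation: [0.001, 0.853, -0.522, 0.002]
force: [5.7, -8.5, -4.4]
grip_width: 0.002
grasp_force: 4.6
```

```bash
python3 st.py; python3 bar.py
```

```text
t 26.75 p [ 0.5532 -0.1561  0.0681] r 0.0656 phi -62.7 xyaw -62.9 F_tool [10.2 -1.2  4.4] q [-0.27  0.26 -0.23  1.07 -0.   -2.32]
side 22 r 0.0448 ang 14.6
```

18° to go: three rows, a rest, then take the finger away.

Emit:
step_arm:
  commands:
    - {"delta_pos":[-0.0004,-0.0065,0],"angular":[0,0,-0.105],"claw":0}
    - {"delta_pos":[-0.0004,-0.0065,0],"angular":[0,0,-0.105],"claw":0}
    - {"delta_pos":[-0.0004,-0.0065,0],"angular":[0,0,-0.105],"claw":0}
    - {"delta_pos":[0,0,0],"angular":[0,0,0],"claw":0}
    - {"delta_pos":[0.008,0,0],"angular":[0,0,0],"claw":0}
    - {"delta_pos":[0.012,0,0],"angular":[0,0,0],"claw":0}
    - {"delta_pos":[0.01,0,-0.03],"angular":[0,0,0],"claw":0}
    - {"delta_pos":[0,0,-0.05],"angular":[0,0,0],"claw":0}

```text
time_s: 27.85
ee_pos: [0.5882, -0.1638, 0.1465]
orientation: [0.0, 0.924, -0.383, -0.002]
force: [1.7, -0.2, -0.1]
grip_width: 0.001
grasp_force: 0.0
```

Emit:
step_arm:
  commands:
    - {"delta_pos":[0,0,-0.05],"angular":[0,0,0],"claw":0}
    - {"delta_pos":[0.02,0,-0.05],"angular":[0,0,0],"claw":0}
    - {"delta_pos":[0.02,0,-0.05],"angular":[0,0,0],"claw":0}
    - {"delta_pos":[0,0,0],"angular":[0,0,0],"claw":0}
    - {"delta_pos":[0,0,0],"angular":[0,0,0],"claw":0}

```text
time_s: 28.48
ee_pos: [0.6174, -0.1919, 0.297]
orientation: [-0.0, 0.924, -0.383, -0.0]
force: [-0.1, -0.5, 0.4]
grip_width: -0.001
grasp_force: 0.0
```

```bash
python3 st.py; python3 bar.py
python3 - <<'E'
from h import *
a=grab_frame("scene")["image"][145:245,200:360]; b=grab_frame("side")["image"][205:345,260:484]
cv2.imwrite("pics/end.png",np.hstack([cv2.resize(a,(400,250)),cv2.resize(b,(400,250))])[:,:,::-1])
E
```

```text
t 28.475 p [ 0.6174 -0.1919  0.297 ] r 0.1331 phi -44.9 xyaw -45.0 F_tool [ 0.3  0.4 -0.4] q [-0.3   0.39  0.44  1.63  0.   -2.66]
side 18 r 0.045 ang 32.5
```

View pics/end.png

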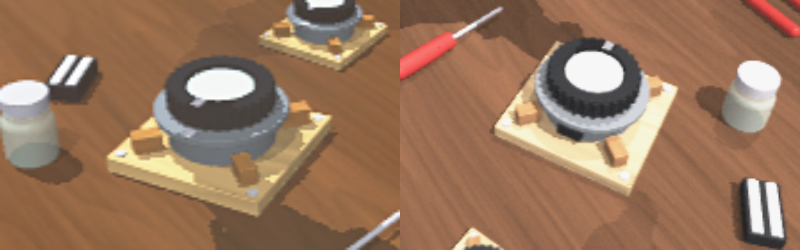

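In the left half of the picture the ring bar at (197,102) is in line with the index mark at (188,133). The measured angle is 32.5° against 33° for the index. The jar, battery and screwdriver have not moved, and the finger is well clear.

```bash
python3 -c "
from workcell import *
print(finish_job())"
```

```text
the job is handed in; nothing more can be done
None
```

I unscrewed the lantern ring to two full turns from tight, with its bar at about 32.5° against the index mark's 33°, took the finger away and handed the job in at about 28.5 s; the screwdriver, jar and battery pack looked undisturbed, and no verdict came back.

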